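# Seat the slide-change disc on its locating pin

## Robot

A 6-joint arm with a two-finger parallel gripper is mounted at the origin on the work surface. World frame = base frame: x ahead of the robot, y to its left, z up, the work surface at z = 0. Lengths are in mm, angles in rad, forces in N, time in s.
With the tool pointing down it reaches from about 350 to 975 mm from the base axis. Payload 17.4 kg.
Tool frame: the origin (TCP) lies on the centre line of the jaws, within the pads' length; the fingertips stand 17 mm ahead of it and the grasp point (between the pads) lies 2 mm behind it; z points along the fingers, x is the direction in which the jaws open and shut, and the axes are right-handed (so a half turn about z gives the same grasp; the last joint's range is limited). The gripper opens to 85 mm and grips with 20 to 120 N. Pads are 22 mm wide; open, the fingers measure 114 mm over their backs; the gripper's body (76 mm by 85 mm) begins 54 mm behind the grasp point. The pads swing forward as they close: fully open they stand 13 mm farther back than shut.
Start: joints at [1.171, 0.116, 1.442, -0, 1.584, -0.038], TCP at [238.93, 631.304, 219.803] pointing down, gripper open.
Joint ranges: [-2.83, 2.83], [-0.83, 2.19], [0.07, 2.5], [-1.14, 4.28], [0.01, 3], [-2.97, 2.97]. Speed limits (rad/s): [1.89, 1.89, 2.22, 3.14, 3.14, 3.14].

## Interface

Orientations are given as [roll, pitch, yaw] about the fixed x, y, z axes, in that order (R = Rz(yaw) Ry(pitch) Rx(roll)).
In Python, from cell import monitor, imaging, job_done gives the robot as it stands. The module is installed in compiled form; this text tells all that it offers.
- The arm moves only by the shell command python3 -m jog 'ROWS' [OPENING] [FORCE]. ROWS is JSON, a list of rows, each an object of numbers: "dx", "dy", "dz": the shift along the tool's x, y, z in cm; "wx", "wy", "wz": the turn, a rotation vector about the tool's x, y, z in rad. In form: [{"dx": .., "dy": .., "dz": .., "wx": .., "wy": .., "wz": ..}, ...]. A call has 1 to 5 rows; each row is the pose to reach, as a shift and turn from the pose measured when the call began, along the tool's axes at that moment; what a row does not reach only later rows make up. A row lasts 1/8 s, in which the tool goes at most 62.5 mm and 10.7 degrees, less where a joint would pass 70% of its speed; a pose out of reach is approached as far as the arm can. A call with a gripper value outside its range is refused whole. OPENING is the closure, from 0 (fully open) to 1 (shut), set as the call begins (- or left out, the last holds). The fingers move at their own pace and stop on an object; FORCE is the grip in N (left out, the last holds). Time passes only in rows, so rows that repeat a pose let the fingers close. It gives the time, the measured TCP pose, the force and the opening at its end, in the units of the state.
- monitor.sense(): the state, without advancing time (a new reading comes with each control period).
- imaging.read_camera(name): name is "scene" or "side" or "wrist"; returns a dict with "pixels" (400x640x3 uint8, blue, green, red), "K" (3x3 intrinsics, pixels), "origin" and "orientation" of the camera in the world; the wrist camera has in their place "tool_from_camera" (4x4, takes a point from camera to tool coordinates, whose origin is the TCP and whose axes are the tool frame's). Camera axes: x right, y down, z forward; pixel columns grow to the right and rows downward; lengths in mm; the calibration is good to about 2 mm. A picture is of the moment at which its call begins: read the wrist's pose just before it. There is no depth.
- job_done(): hands the job in, once; it reports no verdict.
Trained networks look in the newest picture that a camera, given by its name, has taken for a name from the list of things; names that differ only in an ending like _2 or _b are one class to them, and where a whole thing is asked for, a point or a joint stands for the part that bears it (a point fixed in the world has none). Each returns a list of dicts, best first, with "p" (0 to 1); they miss things now and then, are a little off and sometimes report something else, mostly with a low value. They report only what shows in the picture. A call takes as long as a camera call.
- imaging.recognise(camera, thing): "at" ([x, y, z] in mm, in world coordinates, good to about 4 mm: the middle of the surface that is visible of it).
The state is a dict: "clock": time; "qpos": joint angles; "joint_velocities": joint speeds; "effort": joint torques, N m; "tcp_pos": TCP position; "tcp_rot": TCP orientation; "contact_force": force on the tool from outside, world axes, zero at the start; "ft_torque": the same for the moment, N m; "opening": finger opening in mm.
Only numpy, scipy, OpenCV 4.12 (cv2) and the standard library are available. Lean on these libraries where they do the work, as an engineer would, in place of code of your own. Each camera call takes 0.05 s, during which the arm holds its last target. There are 200 camera calls.

## Task

On the open projector chassis the round slide-change disc sits too high on its spindle, because the notch in its rim is not over the locating pin. With a fingertip (its upright post is there to push against), push the disc round, either way, until the notch is over the pin, then press it down until it is fully home, and move the hand clear. Only push and press: do not pinch the post or lift the disc, do not force anything, and leave the other parts where they are.

Things in the scene. Friction and masses are not known exactly. Their poses are not given: they have to be found in the camera images.
- chassis: Grey chassis plate fixed to the counter, 190 x 250 mm, its top 14 mm above the counter. Origin on the counter under the spindle (the disc's axis); z up, x points horizontally from the spindle to the locating pin. The plate reaches from x -85 to +105 mm and y -125 to +125 mm. Fixed on it: a black motor (36 mm across, top 43 mm above the counter) at x -55, y 95 mm and a solenoid (34 x 42 mm, top 38 mm above the counter) at x -58, y -95 mm
- pin (a point): The locating pin: a fixed round steel pin 8 mm thick lying level along the chassis x axis, from 38 to 66 mm from the spindle, held by a dark steel block 24 x 26 mm (66 to 90 mm from the spindle, top 37 mm above the counter). Its inner part is under the disc; the block and the last 11 mm of the pin show outside the rim. This point is on top of the pin, 50 mm from the spindle, 35 mm above the counter; its axes are the chassis axes
- cam: The slide-change disc: aluminium, 110 mm across, 8 mm thick, turning about the vertical spindle. Origin on the spindle axis at the disc's underside: 36 mm above the counter at the start (top of disc 44 mm), 28 mm when fully home. x points to the rim notch, z up. The notch is a radial slot open at the rim, 14 mm wide, from 34 to 55 mm from the axis. Turning takes about 0.08 N m of friction (about 2 N at the post) and the disc stays where it is left
- cam_post: Upright steel post on the disc, 12 mm across, 22 mm tall, 38 mm from the axis, straight across the axis from the notch. Origin at the centre of its foot, on the disc's top face
- hub_top (a point): Centre of the top of the disc's hub, where it is pressed: a plain boss 28 mm across, its top 6 mm above the disc's top face (50 mm above the counter at the start, 42 mm when the disc is home). Its axes are the disc's
- notch (a point): Point in the middle of the rim notch, 50 mm from the axis, level with the disc's top face
- turn (a joint): Angle of the disc about the spindle (rad), counter-clockwise from above; 0 (or any whole number of turns) has the notch squarely over the pin. It turns both ways without a stop. It clears the pin within about 0.07 rad either side; outside that the disc stops on the pin 1 to 2 mm below its starting height
- seat (a joint): How far the disc has been pressed down (m): 0 at the start, 0.008 fully home on its shoulder. It is a friction fit: it takes about 4 N to slide it and it stays where it is left; negative means lifted (by 0.015 at most)
- magazine: grey straight slide magazine, loose on the counter, 240 x 55 x 50 mm; origin at the centre of its underside, x along its length
- pusher_bar: chrome slide pusher bar with a small cross head, lying loose on the counter, 150 x 30 x 12 mm; origin under its middle, x along its length
- lamp_shield: domed steel lamp shield, loose on the counter, 76 mm across, 46 mm high; origin at the centre of its underside
- screw_jar: small closed glass jar, loose on the counter, 48 mm across, 60 mm high; origin at the centre of its underside
- slide_stack: stack of five white slide mounts, loose on the counter, 50 x 50 x 15 mm; origin at the centre of its underside
- spare_knob: small black spare knob standing loose on a corner of the chassis plate, 24 mm across, 16 mm high; origin at the centre of its underside
- lens_barrel: black lens barrel standing loose on another corner of the chassis plate, 34 mm across, 34 mm high; origin at the centre of its underside

How it is judged:
By the outcome, as a careful person would: the job done as asked, in the order asked, and still so for the second after the job is handed in, with the robot touching nothing.
It also fails if it takes over 43 s, if anything falls off the work surface, if the arm or the gripper's body presses on something with over 40 N, if the wrist force passes 120 N, or if a joint passes its speed limit or range.

## Working session

There is one attempt and no reset: what is moved stays moved. The work goes in short steps, Python scripts to look and compute and a shell command to move; the robot and the scene stay as the last step left them, time stands still between calls to the robot, and variables do not carry over. Pictures are saved under pics/ and viewed, about 8 in all and at most 12, crops included, and the job is handed in when it is done.

```bash
mkdir -p pics
cat > h.py <<'E'
from cell import monitor, imaging, job_done
import numpy as np, cv2
from scipy.spatial.transform import Rotation as R
def cam(n):
    s=monitor.sense(); c=imaging.read_camera(n); K=np.array(c["K"])
    if n=="wrist":
        T=np.eye(4);T[:3,:3]=R.from_euler("xyz",s["tcp_rot"]).as_matrix();T[:3,3]=s["tcp_pos"]
        T=T@np.array(c["tool_from_camera"]);o,M=T[:3,3],T[:3,:3]
    else:
        o=np.array(c["origin"]);q=np.array(c["orientation"])
        M=q if q.shape==(3,3) else R.from_euler("xyz",q).as_matrix()
    return c["pixels"],K,o,M
def ray(K,o,M,u,v,z):
    d=M@np.linalg.inv(K)@[u,v,1]; return o+d*(z-o[2])/d[2]
def proj(K,o,M,p):
    q=K@(M.T@(np.array(p)-o)); return q[:2]/q[2]
E
python3 - <<'E'
from h import *
s=monitor.sense(); print({k:np.round(v,3) for k,v in s.items()})
for n in("scene","side","wrist"):
    im,K,o,M=cam(n); cv2.imwrite(f"pics/{n}0.png",im); print(n,np.round(o),np.round(M,2).tolist())
    for t in("chassis","cam","cam_post","hub_top","notch","pin","spare_knob","lens_barrel","screw_jar","lamp_shield","magazine"):
        print(t,[(np.round(r["at"]).tolist(),round(r["p"],2)) for r in imaging.recognise(n,t)[:2]])
E
```

```text
{'clock': np.float64(0.0), 'qpos': array([ 1.171,  0.117,  1.442, -0.   ,  1.584, -0.038]), 'joint_velocities': array([ 0.   , -0.   , -0.001,  0.002, -0.002,  0.002]), 'effort': array([-5.0000e-03, -7.3196e+01, -6.3251e+01, -0.0000e+00,  6.0000e-03,
        0.0000e+00]), 'tcp_pos': array([238.845, 631.102, 219.033]), 'tcp_rot': array([-3.142e+00,  1.000e-03,  1.209e+00]), 'contact_force': array([ 0.235,  0.366, -0.407]), 'ft_torque': array([ 0.017, -0.03 , -0.007]), 'opening': np.float64(85.403)}
scene [1378. -353.  879.] [[0.4, 0.6, -0.69], [0.91, -0.27, 0.3], [-0.01, -0.75, -0.66]]
chassis [([578.0, -38.0, 14.0], 0.67), ([554.0, -29.0, 44.0], 0.63)]
cam [([553.0, -30.0, 42.0], 0.76)]
cam_post []
hub_top [([557.0, -30.0, 45.0], 0.91)]
notch [([558.0, -31.0, 43.0], 0.88)]
pin [([578.0, -40.0, 13.0], 0.84)]
spare_knob []
lens_barrel [([570.0, 81.0, 42.0], 0.46)]
screw_jar [([687.0, 326.0, 42.0], 0.67)]
lamp_shield [([530.0, -390.0, 15.0], 0.67), ([558.0, -31.0, 43.0], 0.33)]
magazine [([434.0, 404.0, 39.0], 0.87), ([557.0, -32.0, 48.0], 0.28)]
side [  53. -766.  571.] [[0.86, -0.24, 
[... 200 characters left out ...]
)]
notch [([546.0, -39.0, 45.0], 0.89), ([514.0, -27.0, 57.0], 0.34)]
pin [([536.0, -56.0, 11.0], 0.83), ([545.0, -36.0, 45.0], 0.58)]
spare_knob []
lens_barrel [([621.0, -394.0, 7.0], 0.74), ([556.0, 73.0, 41.0], 0.69)]
screw_jar [([665.0, 317.0, 38.0], 0.83), ([547.0, -35.0, 42.0], 0.64)]
lamp_shield [([359.0, -416.0, 36.0], 0.74)]
magazine [([393.0, 391.0, 36.0], 0.72), ([665.0, 318.0, 36.0], 0.54)]
wrist [159. 661. 374.] [[0.35, 0.88, 0.31], [0.93, -0.33, -0.12], [-0.0, 0.33, -0.94]]
chassis [([435.0, 34.0, 13.0], 0.94)]
cam []
cam_post []
hub_top []
notch []
pin [([433.0, 33.0, 14.0], 0.88)]
spare_knob []
lens_barrel []
screw_jar []
lamp_shield []
magazine [([383.0, 434.0, 31.0], 0.59)]
```

Run:
```python
import cv2,numpy as np
a=cv2.imread("pics/scene0.png");b=cv2.imread("pics/side0.png")
cv2.imwrite("pics/ab.png",np.hstack([cv2.resize(a,(400,250)),cv2.resize(b,(400,250))]))
from h import *
s=monitor.sense();print(s["clock"])
im,K,o,M=cam("scene");p=proj(K,o,M,[553,-30,42]);print(p)
im2,K2,o2,M2=cam("side");p2=proj(K2,o2,M2,[553,-30,42]);print(p2)
def crop(i,p):
    x,y=int(p[0])-100,int(p[1])-75;print(x,y);return cv2.resize(i[y:y+150,x:x+200],(800,600),interpolation=cv2.INTER_CUBIC)
cv2.imwrite("pics/sc.png",crop(im,p));cv2.imwrite("pics/sd.png",crop(im2,p2))
```

```text
1.8
[311.41027839 216.58929569]
[332.95190952 204.99715455]
211 141
232 129
```

View pics/sc.png

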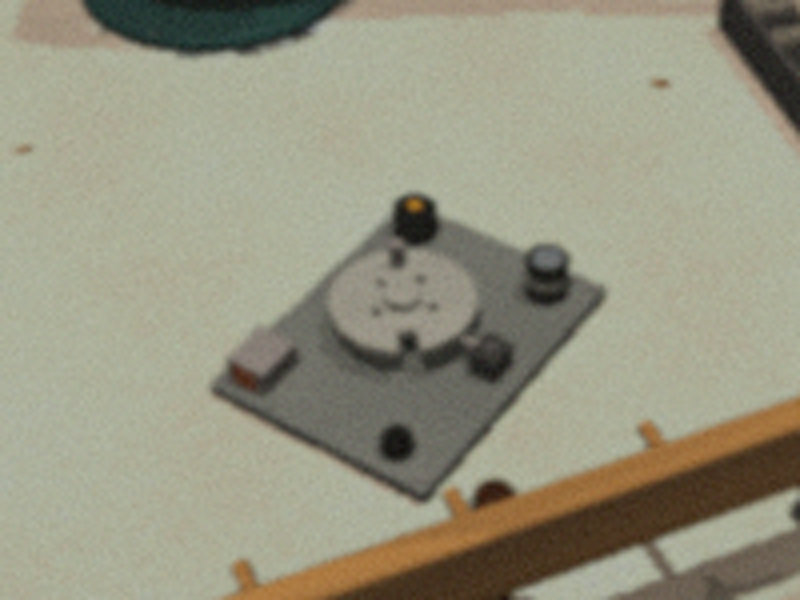

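View pics/sd.png

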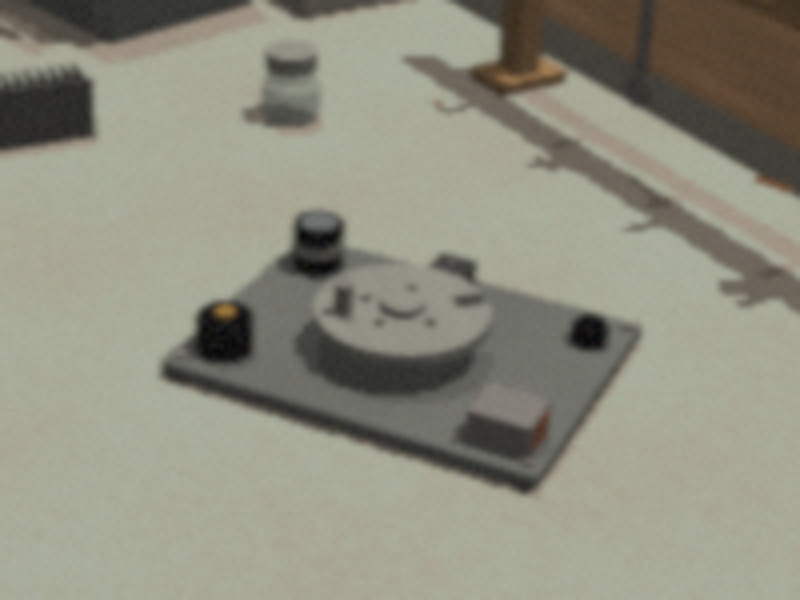

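Scene crop: hub (403,300), notch (408,345), post (398,255), pin block (490,352), motor (415,205), solenoid lower left, lens barrel (547,272), knob (397,442). The side crop agrees: notch (468,298), post (343,300), block (455,265). I'll fit the chassis pose from the corners and features.

Run:
```python
from h import *
from scipy.optimize import least_squares
C={}
for n in("scene","side"): C[n]=cam(n)[1:]
off={"scene":(211,141),"side":(232,129)}
P=[("scene",215,389,-85,-125,14),("scene",425,497,105,-125,14),("scene",605,291,105,125,14),("scene",415,203,-55,95,43),("scene",491,343,78,0,37),
("scene",262,347,-58,-95,38),
("side",530,488,-85,-125,14),("side",163,370,-85,125,14),("side",640,328,105,-125,14),("side",225,311,-55,95,43),("side",511,402,-58,-95,38)]
def px(n,u,v): return np.array([off[n][0]+u/4,off[n][1]+v/4])
def w(q,x,y,z): c,s=np.cos(q[2]),np.sin(q[2]); return [q[0]+c*x-s*y,q[1]+s*x+c*y,z]
f=lambda q:np.concatenate([proj(*C[n],w(q,x,y,z))-px(n,u,v) for n,u,v,x,y,z in P])
best=min((least_squares(f,[555,-32,a]) for a in(-2,-1,0,1,2,3)),key=lambda r:r.cost)
print(best.x,np.round(best.fun.reshape(-1,2),1).tolist())
q=best.x
for n in C: print(n,"hub",(proj(*C[n],w(q,0,0,50))-off[n])*4)
for nm,n,u,v,z in[("post","scene",398,258,55),("notch","scene",408,342,44),("post","side",343,302,55),("notch","side",468,298,44),("knob","scene",397,435,30),("knob","side",590,322,30),("lens","scene",548,258,48),("lens","side",319,222,48)]:
    p=ray(*C[n],*px(n,u,v),z)[:2]; d=p-q[:2]; a=np.arctan2(d[1],d[0])
    print(nm,n,np.round(p),"r",np.hypot(*d).round(),"rel angle",(a-q[2]).round(2),"world",a.round(2))
```

```text
[550.12817438 -31.20543527   0.56633716] [[-2.6, -1.4], [-1.0, -0.5], [-0.2, -1.5], [-1.1, 0.3], [-0.9, 0.8], [-1.2, 0.7], [1.9, -3.6], [-1.6, -3.5], [0.8, -2.3], [-0.5, -1.2], [-0.5, -0.6]]
scene hub [398.36181905 292.47204425]
side hub [401.51264924 294.85051479]
post scene [520. -19.] r 32.0 rel angle 2.19 world 2.75
notch scene [595. -43.] r 46.0 rel angle -0.81 world -0.25
post side [510. -29.] r 41.0 rel angle 2.51 world 3.08
notch side [590. -46.] r 43.0 rel angle -0.91 world -0.35
knob scene [662. -80.] r 122.0 rel angle -0.97 world -0.41
knob side [655. -87.] r 119.0 rel angle -1.06 world -0.49
lens scene [559.  87.] r 119.0 rel angle 0.93 world 1.49
lens side [555.  78.] r 110.0 rel angle 0.96 world 1.52
```

```bash
python3 -m jog '[{"dx":-48.1,"dy":51,"wz":1.05},{"dx":-48.1,"dy":51,"wz":1.05},{"dx":-48.1,"dy":51,"wz":1.05},{"dx":-48.1,"dy":51,"wz":1.05},{"dx":-48.1,"dy":51,"wz":1.05}]' 1 20
cat > go.py <<'E'
import sys; from h import *
# world target x y z yaw -> tool-frame shift cm, wz
t=np.array(list(map(float,sys.argv[1:4]))); s=monitor.sense(); M=R.from_euler("xyz",s["tcp_rot"])
Rt=R.from_euler("xyz",[np.pi,0,float(sys.argv[4])])
print("shift",np.round(M.inv().apply(t-s["tcp_pos"])/10,2),"w",np.round((M.inv()*Rt).as_rotvec(),3),"clock",s["clock"],np.round(s["tcp_pos"],1),np.round(s["tcp_rot"],3),"F",np.round(s["contact_force"],1),s["opening"])
E
python3 go.py 546 0 220 0.16
```

```text
shift [-4.818e+01  5.106e+01 -2.000e-02] w [0.    0.    1.049] clock 2.0 [238.9 631.3 219.8] [3.142 0.    1.209] F [-0.9 -0.5 -0.7] 85.1451060648004schema error: expected keys dx, dy, dz, wx, wy, wz
```

All six keys are required.

```bash
python3 -m jog '[{"dx":-48.1,"dy":51,"dz":0,"wx":0,"wy":0,"wz":1.05},{"dx":-48.1,"dy":51,"dz":0,"wx":0,"wy":0,"wz":1.05},{"dx":-48.1,"dy":51,"dz":0,"wx":0,"wy":0,"wz":1.05},{"dx":-48.1,"dy":51,"dz":0,"wx":0,"wy":0,"wz":1.05},{"dx":-48.1,"dy":51,"dz":0,"wx":0,"wy":0,"wz":1.05}]' 1 20; python3 go.py 546 0 220 0.16
```

```text
clock: 2.62
tcp_pos: [376.1, 348.5, 220.0]
tcp_rot: [-3.141, -0.001, 0.266]
contact_force: [1.4, 0.7, 0.6]
opening: -0.3
shift [ 7.24 38.08  0.  ] w [-0.    -0.001  0.106] clock 2.625 [376.1 348.5 220. ] [-3.141e+00 -1.000e-03  2.660e-01] F [1.4 0.7 0.6] -0.26051736637906875
```

```bash
python3 -m jog '[{"dx":7.2,"dy":38,"dz":0,"wx":0,"wy":0,"wz":0.106},{"dx":7.2,"dy":38,"dz":0,"wx":0,"wy":0,"wz":0.106},{"dx":7.2,"dy":38,"dz":0,"wx":0,"wy":0,"wz":0.106},{"dx":7.2,"dy":38,"dz":0,"wx":0,"wy":0,"wz":0.106},{"dx":7.2,"dy":38,"dz":0,"wx":0,"wy":0,"wz":0.106}]'; python3 go.py 546 0 220 0.16
```

```text
clock: 3.25
tcp_pos: [512.7, 67.1, 220.3]
tcp_rot: [-3.141, -0.001, 0.16]
contact_force: [0.7, 1.2, 0.4]
opening: 0.1
shift [2.22 7.16 0.03] w [-0.    -0.001 -0.   ] clock 3.25 [512.7  67.1 220.3] [-3.141e+00 -1.000e-03  1.600e-01] F [0.7 1.2 0.4] 0.12670286718852186
```

```bash
python3 -m jog '[{"dx":1.2,"dy":3.5,"dz":0,"wx":0,"wy":0,"wz":0},{"dx":2.2,"dy":5,"dz":0,"wx":0,"wy":0,"wz":0},{"dx":2.2,"dy":5,"dz":0,"wx":0,"wy":0,"wz":0}]'
python3 - <<'E'
from h import *
im,K,o,M=cam("wrist"); cv2.imwrite("pics/w1.png",im); np.savez("w1.npz",K=K,o=o,M=M)
p=proj(K,o,M,[550,-31,44]);print(p,o)
for t in("chassis","cam","cam_post","hub_top","notch","pin"):
    print(t,[(np.round(r["at"]).tolist(),round(r["p"],2)) for r in imaging.recognise("wrist",t)[:2]])
E
```

```text
clock: 3.62
tcp_pos: [542.6, 21.2, 220.1]
tcp_rot: [-3.141, -0.001, 0.159]
contact_force: [0.4, 0.1, 0.4]
opening: -0.2
[319.35624481 216.8096287 ] [528.69779233 105.0612259  374.81220434]
chassis [([550.0, 3.0, 14.0], 0.92)]
cam [([547.0, -19.0, 46.0], 0.84)]
cam_post [([517.0, -11.0, 65.0], 0.44)]
hub_top [([548.0, -19.0, 46.0], 0.84)]
notch [([552.0, -24.0, 39.0], 0.56)]
pin [([550.0, 4.0, 13.0], 0.86)]
```

View pics/w1.png

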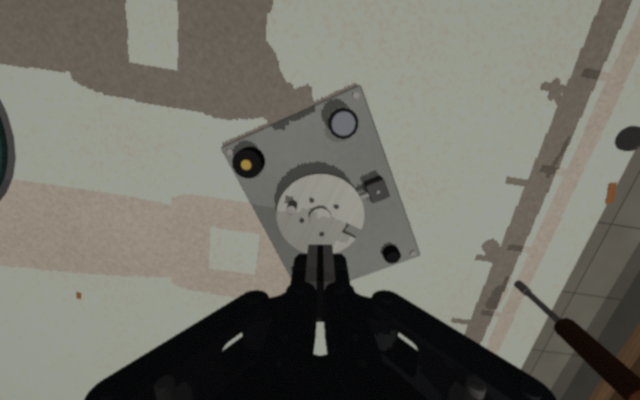

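Wrist view: disc centre (320,214), notch (350,232), post (291,205), pin block (375,188), fingertip shut at (320,255). Refit from this view.

```bash
cat > fit.py <<'E'
import sys; from h import *
from scipy.optimize import least_squares
def w(q,x,y,z): c,s=np.cos(q[2]),np.sin(q[2]); return [q[0]+c*x-s*y,q[1]+s*x+c*y,z]
def fit(C,P):
    f=lambda q:np.concatenate([proj(*C,w(q,x,y,z))-[u,v] for u,v,x,y,z in P])
    r=least_squares(f,[550,-31,.57],loss="soft_l1"); return r.x,f(r.x).reshape(-1,2)
E
python3 - <<'E'
from fit import *
d=np.load("w1.npz");C=(d["K"],d["o"],d["M"])
im=cv2.imread("pics/w1.png")
P=[(357,85,105,125,14),(221,147,-85,125,14),(420,255,105,-125,14),(343,123,None,0,0),(375,186,78,0,37),(244,162,-55,95,43),(320,211,0,0,50)]
P=[p for p in P if p[2] is not None]
q,r=fit(C,P);print(q,np.round(r,1).tolist())
for nm,u,v,z in[("post foot",292,209,46),("post top",290,199,66),("notch",351,231,44),("knob",391,252,30),("lens",343,123,48)]:
    p=ray(*C,u,v,z)[:2]; e=p-q[:2]; a=np.arctan2(e[1],e[0]); print(nm,p.round(),np.hypot(*e).round(1),"rel",(a-q[2]).round(3),"world",a.round(3))
c=cv2.resize(im[160:270,245:405],(800,550),interpolation=cv2.INTER_CUBIC)
for a in (0,): 
    for p,col in[((0,0,50),(0,0,255)),((50,0,35),(0,255,0)),((66,0,31),(0,255,0)),((0,55,44),(255,0,0)),((-55,0,44),(255,0,0)),((0,-55,44),(255,0,0)),((55,0,44),(255,0,0))]:
        x=proj(*C,w(q,*p)); cv2.circle(c,(int((x[0]-245+.5)*5),int((x[1]-160+.5)*5)),4,col,1)
cv2.imwrite("pics/w1c.png",c)
E
```

```text
[548.64178013 -28.25524751   0.56661445] [[1.3, -3.7], [-3.8, -0.9], [0.3, -1.2], [1.3, 3.3], [-0.1, 1.1], [-1.4, 5.5]]
post foot [515. -25.] 34.0 rel 2.484 world 3.051
post top [512.  -5.] 43.3 rel 2.019 world 2.586
notch [593. -44.] 47.2 rel -0.908 world -0.341
knob [656. -73.] 116.3 rel -0.96 world -0.394
lens [558.  86.] 114.8 rel 0.922 world 1.489
```

View pics/w1c.png

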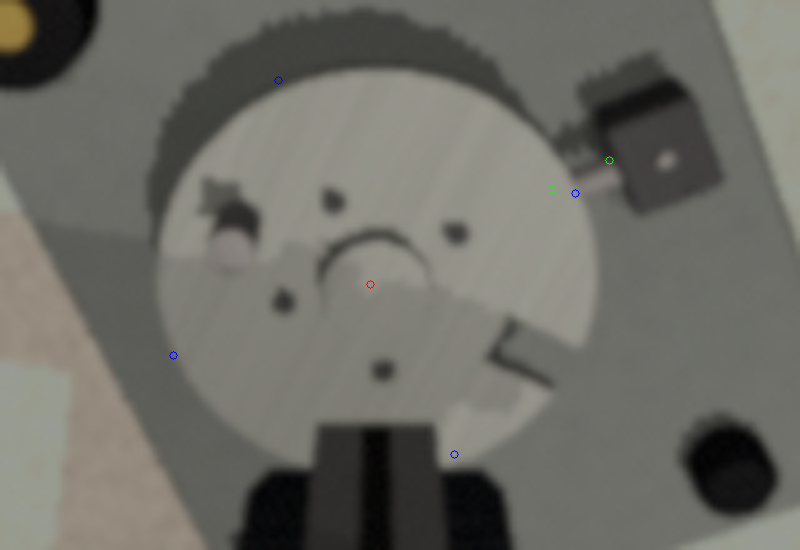

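Run:
```python
from fit import *
d=np.load("w1.npz");C=(d["K"],d["o"],d["M"])
P=[(377.2,190.3,78,0,37),(246,165,-55,95,43),(320.5,214.5,0,0,47),(364.6,195.6,60,0,33),(357,85,105,125,14),(221,147,-85,125,14),(420,255,105,-125,14)]
q,r=fit(C,P);print(q,np.round(r,1).tolist())
for h in [(320.5,214.4,44),(320,214.5,50)]: print("hub",ray(*C,*h))
for nm,u,v,z in[("post foot",292,203,44),("post top",291.4,209.6,66),("notch",245+540/5,160+355/5,44)]:
    p=ray(*C,u,v,z)[:2]; e=p-q[:2]; a=np.arctan2(e[1],e[0]); print(nm,p.round(),np.hypot(*e).round(1),"rel",(a-q[2]).round(3),"world",a.round(3))
```

```text
[550.80823086 -29.86705443   0.56445153] [[0.5, 0.6], [-0.3, -0.5], [-0.4, 2.5], [-0.9, -0.2], [3.1, -1.9], [-2.0, 0.4], [1.4, 0.2]]
hub [550.90441821 -27.55010486  44.        ]
hub [549.91486374 -25.37241871  50.        ]
post foot [514. -18.] 38.9 rel 2.269 world 2.834
post top [515. -18.] 37.6 rel 2.259 world 2.824
notch [596. -44.] 46.9 rel -0.863 world -0.298
```

```bash
python3 - <<'E'
from h import *
s=monitor.sense();d=np.load("w1.npz");C=(d["K"],d["o"],d["M"])
T=R.from_euler("xyz",s["tcp_rot"]).as_matrix()
for z in(4,17,30):
  for x,y in((-14.5,-11),(14.5,-11),(14.5,11),(8,-11)): print(z,x,y,proj(*C,T@[x,y,z]+s["tcp_pos"]).round(1))
E
python3 go.py 510 12 69 0.15
```

```text
4 -14.5 -11 [296.1 227.8]
4 14.5 -11 [343.7 227.6]
4 14.5 11 [342.8 259.2]
4 8 -11 [333.  227.7]
17 -14.5 -11 [297.7 219.4]
17 14.5 -11 [342.1 219.3]
17 14.5 11 [341.4 249.2]
17 8 -11 [332.2 219.3]
30 -14.5 -11 [299.1 212. ]
30 14.5 -11 [340.8 211.9]
30 14.5 11 [340.1 240.3]
30 8 -11 [331.4 211.9]
shift [-3.36  0.48 15.15] w [-0.    -0.002  0.011] clock 3.975 [542.1  22.1 220.5] [-3.141e+00 -2.000e-03  1.610e-01] F [ 0.8 -1.4 -0.7] 0.19545972195614633
```

Run:
```python
from h import *
s=monitor.sense();T=R.from_euler("xyz",s["tcp_rot"]).as_matrix()
out=[]
for n in("scene","side"):
    im,*C=cam(n); c=proj(*C,s["tcp_pos"]).astype(int)
    k=im[c[1]-40:c[1]+60,c[0]-50:c[0]+50]; k=cv2.resize(k,(400,400),interpolation=cv2.INTER_CUBIC)
    for z,col in((0,(0,0,255)),(17,(0,255,0)),(30,(255,0,0))):
        x=proj(*C,T@[0,0,z]+s["tcp_pos"])-c+[50,40]+.5; cv2.circle(k,tuple(int(i) for i in x*4),3,col,-1)
    out.append(k)
cv2.imwrite("pics/g.png",np.hstack(out))
```

```text
(no output)
```

View pics/g.png

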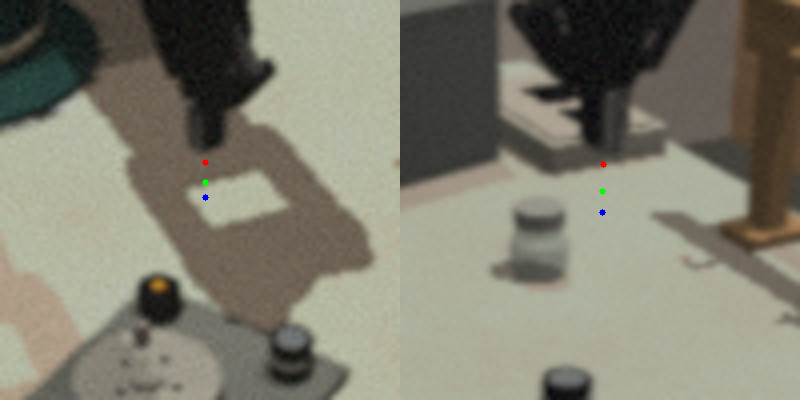

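Run:
```python
from h import *
d=np.load("w1.npz");C=(d["K"],d["o"],d["M"])
a=ray(*C,245+157/5,160+265/5,44);b=ray(*C,245+598/5,160+265/5,44);print("disc dia",np.linalg.norm(a-b), C[0][0,0])
print("top",ray(*C,245+380/5,160+68/5,44),"centre x",(a+b)/2)
s=monitor.sense()
def tri(u):  # same pixel in crops -> triangulate
    A=[];B=[]
    for n in("scene","side"):
        im,*c=cam(n); q=proj(*c,s["tcp_pos"]).astype(int)
        px=np.array(u[n])/4-.5+q-[50,40]; r=c[2]@np.linalg.inv(c[0])@[*px,1]; r/=np.linalg.norm(r)
        m=np.eye(3)-np.outer(r,r);A.append(m);B.append(m@c[1])
    return np.linalg.solve(sum(A),sum(B))
p=tri({"scene":(205,148),"side":(207,150)});print("tip",p,"rel TCP",p-s["tcp_pos"])
```

```text
disc dia 110.3466888558392 284.55607476692524
top [543.21115678  24.34347765  44.        ] centre x [550.61128518 -25.68478493  44.        ]
tip [542.37979839  20.87602408 231.08164429] rel TCP [ 0.21274253 -0.84547197 10.61364457]
```

The fingertips appear about 10 mm behind the TCP in all three views, where the text puts them 17 mm ahead. I'll descend to a height that is safe either way, beside the post, and check there.

```bash
python3 -m jog '[{"dx":-3.3,"dy":0.3,"dz":5,"wx":0,"wy":0,"wz":0},{"dx":-3.3,"dy":0.3,"dz":10,"wx":0,"wy":0,"wz":0},{"dx":-3.3,"dy":0.3,"dz":14.5,"wx":0,"wy":0,"wz":0},{"dx":-3.3,"dy":0.3,"dz":15,"wx":0,"wy":0,"wz":0},{"dx":-3.3,"dy":0.3,"dz":15,"wx":0,"wy":0,"wz":0}]'
cat > look.py <<'E'
import sys; from h import *
s=monitor.sense();T=R.from_euler("xyz",s["tcp_rot"]).as_matrix();out=[]
ct=[551,-28,50]
for n in("side","wrist"):
    im,*C=cam(n); c=proj(*C,ct).astype(int); w=50 if n=="side" else 80
    x0,y0=c-w; x0=max(x0,0);y0=max(y0,0); y0=min(y0,400-2*w)
    k=cv2.resize(im[y0:y0+2*w,x0:x0+2*w],(400,400),interpolation=cv2.INTER_CUBIC)
    sc=400/(2*w)
    np.savez(sys.argv[1]+n+".npz",K=C[0],o=C[1],M=C[2],x0=x0,y0=y0,sc=sc)
    for z,col in((-10,(0,0,255)),(17,(0,255,0))):
        x=(proj(*C,T@[0,0,z]+s["tcp_pos"])-[x0,y0]+.5)*sc; cv2.circle(k,tuple(int(i) for i in x),2,col,-1)
    out.append(k)
cv2.imwrite(f"pics/{sys.argv[1]}.png",np.hstack(out)); print(s["clock"],s["tcp_pos"].round(1) if hasattr(s["tcp_pos"],"round") else s["tcp_pos"],np.round(s["contact_force"],1))
E
python3 look.py l1
```

```text
clock: 4.8
tcp_pos: [511.0, 13.4, 71.8]
tcp_rot: [-3.142, -0.003, 0.16]
contact_force: [0.5, 0.0, 1.0]
opening: -0.2
4.8 [511.   13.4  71.8] [0.5 0.  1. ]
```

View pics/l1.png

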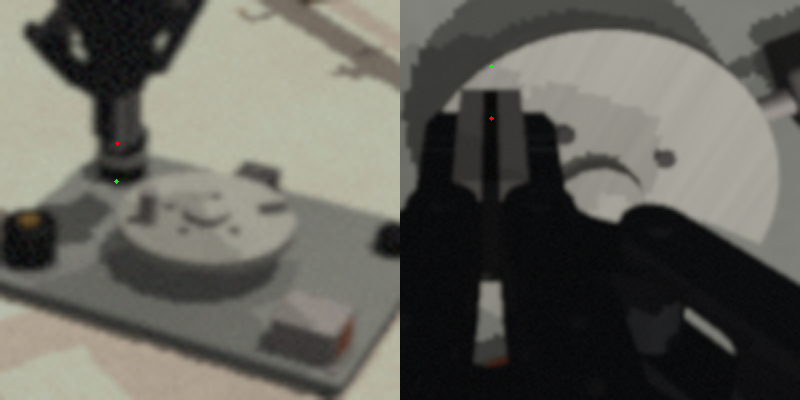

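Fingers are over the rim beside the post (side crop: post (148,207), tip ~(118,140)). The wrist view also shows the tip near the red −10 mm mark (edge at (490,90)). Stepping down with force checks.

```bash
python3 -m jog '[{"dx":0,"dy":0,"dz":0.6,"wx":0,"wy":0,"wz":0},{"dx":0,"dy":0,"dz":1.0,"wx":0,"wy":0,"wz":0},{"dx":0,"dy":0,"dz":1.0,"wx":0,"wy":0,"wz":0}]'
python3 - <<'E'
from h import *
s=monitor.sense();T=R.from_euler("xyz",s["tcp_rot"]).as_matrix()
im,*C=cam("scene"); c=proj(*C,[530,0,55]).astype(int);print(c)
k=cv2.resize(im[c[1]-40:c[1]+40,c[0]-40:c[0]+40],(560,560),interpolation=cv2.INTER_CUBIC)
for z,col in((-10,(0,0,255)),(17,(0,255,0))):
    x=(proj(*C,T@[0,0,z]+s["tcp_pos"])-c+40.5)*7; cv2.circle(k,tuple(int(i) for i in x),2,col,-1)
cv2.imwrite("pics/s2.png",k)
E
```

```text
clock: 5.28
tcp_pos: [511.4, 13.4, 62.3]
tcp_rot: [3.141, -0.004, 0.16]
contact_force: [0.6, -0.3, -1.0]
opening: 0.3
[317 205]
```

View pics/s2.png

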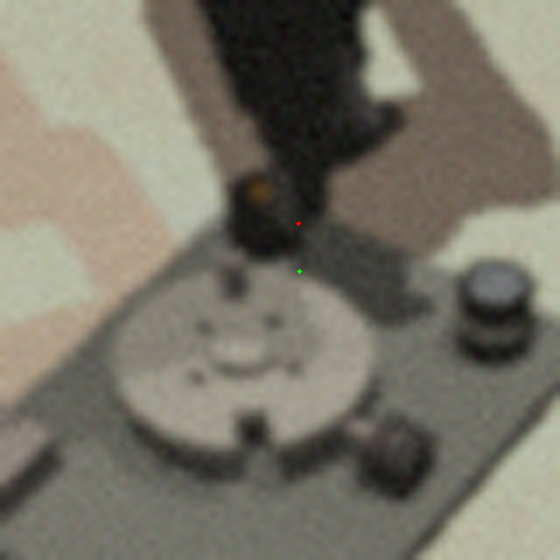

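Tip confirmed near the red −10 mm mark (~(300,215)); no force. Now down to tip height ≈ 54 and push along tool +y.

```bash
python3 -m jog '[{"dx":-0.2,"dy":0,"dz":1.0,"wx":0,"wy":0,"wz":0},{"dx":-0.2,"dy":0,"dz":1.8,"wx":0,"wy":0,"wz":0},{"dx":-0.2,"dy":0.6,"dz":1.8,"wx":0,"wy":0,"wz":0},{"dx":-0.2,"dy":1.2,"dz":1.8,"wx":0,"wy":0,"wz":0}]'; python3 -m jog '[{"dx":0,"dy":0.6,"dz":0,"wx":0,"wy":0,"wz":0},{"dx":0,"dy":1.2,"dz":0,"wx":0,"wy":0,"wz":0},{"dx":0,"dy":1.8,"dz":0,"wx":0,"wy":0,"wz":0},{"dx":0,"dy":2.4,"dz":0,"wx":0,"wy":0,"wz":0},{"dx":0,"dy":2.4,"dz":0,"wx":0,"wy":0,"wz":0}]'
cat > pic.py <<'E'
import sys; from h import *
im,*C=cam("scene"); im2,*D=cam("side"); o=[]
for i,c in((im,C),(im2,D)):
    p=proj(*c,[551,-28,44]).astype(int)
    k=cv2.resize(i[p[1]-25:p[1]+25,p[0]-25:p[0]+25],(400,400),interpolation=cv2.INTER_CUBIC)
    for r,z in((50,44),(62,35)):
        x=(proj(*c,[551+r*np.cos(.564),-28.5+r*np.sin(.564),z])-p+25.5)*8; cv2.circle(k,tuple(int(j) for j in x),3,(0,0,255),1)
    o.append(k)
cv2.imwrite(f"pics/{sys.argv[1]}.png",np.hstack(o))
s=monitor.sense();print(s["clock"])
E
python3 pic.py p1
```

```text
clock: 5.82
tcp_pos: [511.6, 0.8, 44.5]
tcp_rot: [3.141, -0.004, 0.16]
contact_force: [0.8, 0.4, -0.1]
opening: -0.5
clock: 6.45
tcp_pos: [515.7, -23.5, 44.6]
tcp_rot: [3.141, -0.004, 0.16]
contact_force: [-0.5, 0.0, 1.2]
opening: -0.2
6.55
```

View pics/p1.png

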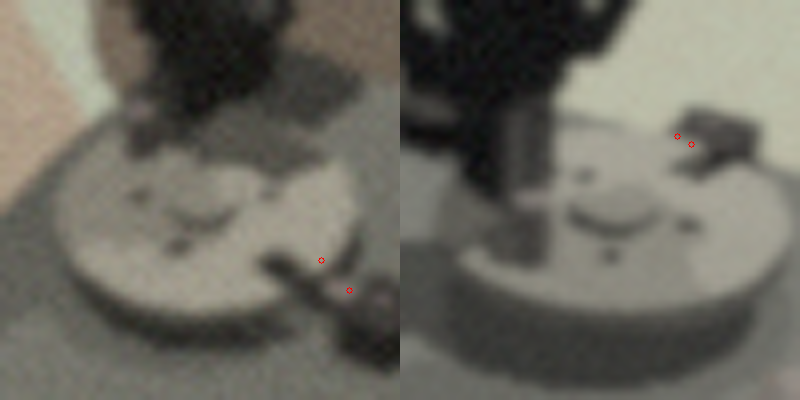

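The notch is now close to the pin (scene crop: notch ~(290,272), pin ~(345,290)), so I'll back off and rise for an accurate wrist view.

```bash
python3 -m jog '[{"dx":0,"dy":-0.8,"dz":0,"wx":0,"wy":0,"wz":0},{"dx":0,"dy":-1.5,"dz":-3,"wx":0,"wy":0,"wz":0},{"dx":1,"dy":-3,"dz":-8,"wx":0,"wy":0,"wz":0},{"dx":2.5,"dy":-4,"dz":-13,"wx":0,"wy":0,"wz":0},{"dx":3.3,"dy":-4.6,"dz":-17,"wx":0,"wy":0,"wz":0}]'
python3 -m jog '[{"dx":0,"dy":0,"dz":0,"wx":0,"wy":0,"wz":0},{"dx":0,"dy":0,"dz":0,"wx":0,"wy":0,"wz":0}]'
cat > wr.py <<'E'
import sys; from h import *
im,K,o,M=cam("wrist"); np.savez(sys.argv[1]+".npz",K=K,o=o,M=M); cv2.imwrite(f"pics/{sys.argv[1]}.png",im)
p=proj(K,o,M,[551,-28,44]).astype(int); x0,y0=p[0]-70,p[1]-50; print("crop",x0,y0,monitor.sense()["clock"])
cv2.imwrite(f"pics/{sys.argv[1]}c.png",cv2.resize(im[y0:y0+100,x0:x0+140],(784,560),interpolation=cv2.INTER_CUBIC))
E
python3 wr.py w2
```

```text
clock: 7.18
tcp_pos: [540.5, 28.7, 217.0]
tcp_rot: [3.141, -0.006, 0.161]
contact_force: [0.8, -0.4, -0.9]
opening: -0.1
clock: 7.42
tcp_pos: [540.2, 29.0, 216.4]
tcp_rot: [3.141, -0.006, 0.161]
contact_force: [0.1, -0.7, 0.1]
opening: -0.0
crop 250 171 7.475
```

View pics/w2c.png

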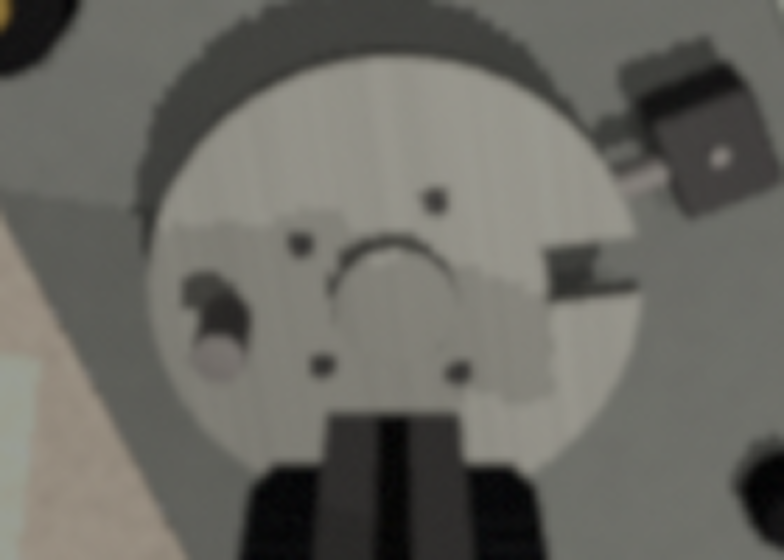

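Notch now (595,268) in the crop, pin (640,180), post top (217,358): part-way round. Computing the remainder.

Run:
```python
from fit import *
d=np.load("w2.npz");C=(d["K"],d["o"],d["M"])
f=lambda u,v:(250+(u+.5)/5.6-.5,171+(v+.5)/5.6-.5)
B=f(713,138)  # block top centre from corners (648,125),(735,82),(782,178),(690,215)
P=[(*B,78,0,37),(*f(640,180),60.5,0,34),(*f(395,285),0,0,44)]
c=ray(*C,*f(395,285),44)
L=ray(*C,*f(148,285),44);Rr=ray(*C,*f(642,285),44);T=ray(*C,*f(395,56),44);print("edges",L.round(1),Rr.round(1),T.round(1))
cen=np.array([(L[0]+Rr[0])/2,T[1]-55]);print("cen",cen)
def A(u,v,z):
    p=ray(*C,*f(u,v),z)[:2]-cen; return np.hypot(*p).round(1),np.arctan2(p[1],p[0]).round(3)
for n,a in dict(blk=(714,150,37),pin=(640,180,34.5),notch=(594,269,44),nrim=(638,264,44),nin=(548,275,44),post=(217,358,66)).items(): print(n,A(*a))
for z,p in ((66,(217,358)),): pass
h=[ray(*C,*f(*p),44)[:2] for p in((435,200),(300,243),(322,364),(458,373))];print("holes mean",np.mean(h,0))
```

```text
edges [495.9 -36.5  44. ] [604.8 -19.2  44. ] [541.8  24.4  44. ]
cen [550.34517083 -30.59864214]
blk (np.float64(78.0), np.float64(0.584))
pin (np.float64(60.5), np.float64(0.57))
notch (np.float64(45.2), np.float64(0.304))
nrim (np.float64(55.0), np.float64(0.3))
nin (np.float64(34.9), np.float64(0.306))
post (np.float64(37.7), np.float64(-2.865))
holes mean [547.16062873 -31.12797809]
```

```bash
python3 -m jog '[{"dx":-1.6,"dy":1.5,"dz":5.5,"wx":0,"wy":0,"wz":0},{"dx":-3.3,"dy":2.9,"dz":10.5,"wx":0,"wy":0,"wz":0},{"dx":-3.3,"dy":2.9,"dz":15,"wx":0,"wy":0,"wz":0},{"dx":-3.3,"dy":2.9,"dz":17.2,"wx":0,"wy":0,"wz":0},{"dx":-3.3,"dy":2.9,"dz":17.2,"wx":0,"wy":0,"wz":0}]'; python3 go.py 517.3 -33.4 44.5 0.16
```

```text
clock: 8.1
tcp_pos: [511.1, -5.1, 41.1]
tcp_rot: [-3.141, -0.0, 0.161]
contact_force: [1.1, 0.4, -0.1]
opening: 0.4
shift [ 0.16  2.89 -0.34] w [-0.    -0.     0.001] clock 8.1 [511.1  -5.1  41.1] [-3.141 -0.     0.161] F [ 1.1  0.4 -0.1] 0.44149952922413477
```

```bash
python3 -m jog '[{"dx":0.1,"dy":0.9,"dz":-0.34,"wx":0,"wy":0,"wz":0},{"dx":0.16,"dy":1.7,"dz":-0.34,"wx":0,"wy":0,"wz":0},{"dx":0.16,"dy":2.3,"dz":-0.34,"wx":0,"wy":0,"wz":0},{"dx":0.16,"dy":2.88,"dz":-0.34,"wx":0,"wy":0,"wz":0},{"dx":0.16,"dy":2.88,"dz":-0.34,"wx":0,"wy":0,"wz":0}]'
python3 go.py 517.3 -33.4 44.5 0.16
python3 -m jog '[{"dx":0,"dy":-0.8,"dz":0,"wx":0,"wy":0,"wz":0},{"dx":0,"dy":-2.5,"dz":-4,"wx":0,"wy":0,"wz":0},{"dx":1,"dy":-4,"dz":-9,"wx":0,"wy":0,"wz":0},{"dx":2.5,"dy":-5,"dz":-14,"wx":0,"wy":0,"wz":0},{"dx":3.3,"dy":-5.6,"dz":-17.3,"wx":0,"wy":0,"wz":0}]'
python3 -m jog '[{"dx":0,"dy":0,"dz":0,"wx":0,"wy":0,"wz":0},{"dx":0,"dy":0,"dz":0,"wx":0,"wy":0,"wz":0}]'
python3 wr.py w3
```

```text
clock: 8.72
tcp_pos: [517.4, -33.7, 44.6]
tcp_rot: [-3.142, -0.0, 0.16]
contact_force: [-0.0, -0.3, -0.0]
opening: -0.0
shift [-0.   -0.03  0.01] w [-0. -0. -0.] clock 8.725 [517.4 -33.7  44.6] [-3.142 -0.     0.16 ] F [-0.  -0.3 -0. ] -0.003681471935900668
clock: 9.35
tcp_pos: [541.4, 27.9, 220.1]
tcp_rot: [3.141, -0.002, 0.161]
contact_force: [-0.1, 0.2, 0.3]
opening: 0.2
clock: 9.6
tcp_pos: [541.0, 28.3, 219.3]
tcp_rot: [3.141, -0.001, 0.161]
contact_force: [0.1, -0.2, -0.8]
opening: -0.1
crop 250 170 9.65
```

View pics/w3c.png

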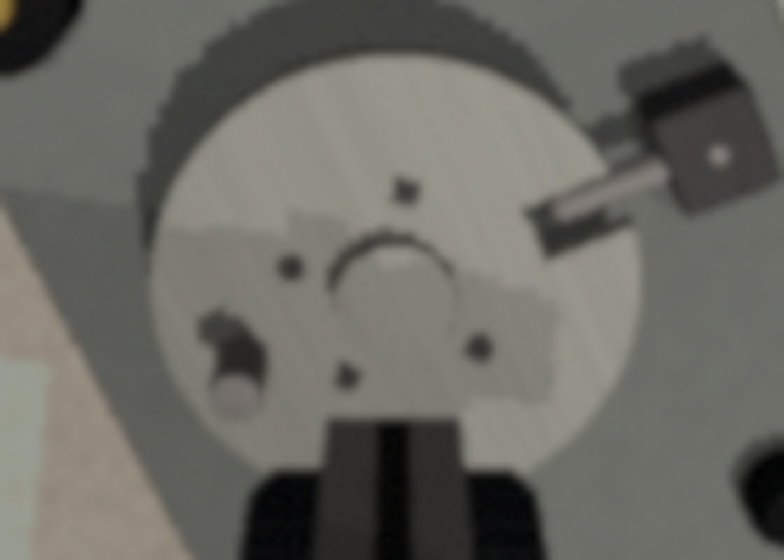

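```bash
python3 - <<'E'
from fit import *
d=np.load("w3.npz");C=(d["K"],d["o"],d["M"])
f=lambda u,v:(250+(u+.5)/5.6-.5,170+(v+.5)/5.6-.5)
L=ray(*C,*f(149,280),44);Rr=ray(*C,*f(642,280),44);T=ray(*C,*f(395,53),44)
cen=np.array([(L[0]+Rr[0])/2,T[1]-55]);print("cen",cen)
def A(u,v,z):
    p=ray(*C,*f(u,v),z)[:2]-cen; return np.hypot(*p).round(1),np.arctan2(p[1],p[0]).round(3)
for n,a in dict(blk=(714,148,37),pinout=(655,174,34.5),pinin=(560,211,34.5),nrim=(620,199,44),nin=(539,232,44),post=(236,396,66)).items(): print(n,A(*a))
# tip position check
E
python3 go.py 550.4 -30.5 75 0.16
```

```text
cen [550.17292068 -30.30535009]
blk (np.float64(78.3), np.float64(0.58))
pinout (np.float64(64.1), np.float64(0.559))
pinin (np.float64(41.2), np.float64(0.558))
nrim (np.float64(54.8), np.float64(0.581))
nin (np.float64(35.5), np.float64(0.582))
post (np.float64(37.0), np.float64(-2.572))
shift [-0.    5.94 14.39] w [ 0.    -0.     0.001] clock 9.65 [540.8  28.1 218.8] [ 3.141 -0.     0.161] F [-0.3  0.5 -0.5] -0.22850601155998604
```

Notch 0.58 vs pin 0.56–0.58 rad: aligned. Now over the hub and down.

```bash
python3 -m jog '[{"dx":0,"dy":3,"dz":5,"wx":0,"wy":0,"wz":0},{"dx":0,"dy":5.9,"dz":10,"wx":0,"wy":0,"wz":0},{"dx":0,"dy":5.9,"dz":14.5,"wx":0,"wy":0,"wz":0},{"dx":0,"dy":5.9,"dz":16,"wx":0,"wy":0,"wz":0},{"dx":0,"dy":5.9,"dz":16,"wx":0,"wy":0,"wz":0}]'; python3 -m jog '[{"dx":0,"dy":0,"dz":0.5,"wx":0,"wy":0,"wz":0},{"dx":0,"dy":0,"dz":1.0,"wx":0,"wy":0,"wz":0},{"dx":0,"dy":0,"dz":1.5,"wx":0,"wy":0,"wz":0},{"dx":0,"dy":0,"dz":1.5,"wx":0,"wy":0,"wz":0}]'; python3 go.py 550.2 -30.4 42 0.16
```

```text
clock: 10.28
tcp_pos: [549.9, -30.0, 58.5]
tcp_rot: [-3.141, 0.001, 0.161]
contact_force: [0.1, 0.6, 0.5]
opening: -0.2
clock: 10.78
tcp_pos: [549.7, -29.9, 43.2]
tcp_rot: [-3.141, 0.001, 0.161]
contact_force: [-0.3, 0.5, -0.1]
opening: 0.0
shift [0.04 0.05 0.12] w [-0.     0.001  0.001] clock 10.775 [549.7 -29.9  43.2] [-3.141e+00  1.000e-03  1.610e-01] F [-0.3  0.5 -0.1] 0.049953875789282266
```

Now small steps of 1.5 mm with the force read after each.

```bash
for i in 1 ; do python3 -m jog '[{"dx":0,"dy":0,"dz":0.15,"wx":0,"wy":0,"wz":0},{"dx":0,"dy":0,"dz":0.3,"wx":0,"wy":0,"wz":0}]' | grep -E "pos|force"; python3 -m jog '[{"dx":0,"dy":0,"dz":0.15,"wx":0,"wy":0,"wz":0}]' | grep -E "pos|force";python3 -m jog '[{"dx":0,"dy":0,"dz":0.15,"wx":0,"wy":0,"wz":0}]' | grep -E "pos|force";python3 -m jog '[{"dx":0,"dy":0,"dz":0.15,"wx":0,"wy":0,"wz":0}]' | grep -E "pos|force"; done
```

```text
tcp_pos: [549.8, -29.9, 40.2]
contact_force: [0.4, 0.4, -0.9]
tcp_pos: [549.8, -29.9, 38.7]
contact_force: [-0.4, 0.0, 1.3]
tcp_pos: [549.9, -30.0, 37.2]
contact_force: [-1.2, -0.3, 3.2]
tcp_pos: [549.9, -29.9, 35.8]
contact_force: [-1.5, 0.8, 2.0]
```

```bash
python3 -m jog '[{"dx":0,"dy":0,"dz":0.15,"wx":0,"wy":0,"wz":0}]' | grep -E "pos|force"; python3 -m jog '[{"dx":0,"dy":0,"dz":0.15,"wx":0,"wy":0,"wz":0}]' | grep -E "pos|force";python3 -m jog '[{"dx":0,"dy":0,"dz":0.15,"wx":0,"wy":0,"wz":0}]' | grep -E "pos|force"
```

```text
tcp_pos: [549.9, -30.0, 34.2]
contact_force: [-1.2, 0.0, 2.1]
tcp_pos: [549.9, -29.9, 32.7]
contact_force: [-0.7, 0.0, 2.8]
tcp_pos: [549.9, -29.9, 31.1]
contact_force: [-1.8, 0.6, 2.1]
```

```bash
python3 -m jog '[{"dx":0,"dy":0,"dz":0.1,"wx":0,"wy":0,"wz":0}]' | grep -E "pos|force"; python3 -m jog '[{"dx":0,"dy":0,"dz":0.1,"wx":0,"wy":0,"wz":0}]' | grep -E "pos|force"
```

```text
tcp_pos: [550.0, -30.0, 30.4]
contact_force: [-5.7, 0.8, 13.1]
tcp_pos: [550.1, -30.0, 30.3]
contact_force: [-9.5, 0.9, 18.9]
```

Travel was about 8 mm at 2–3 N, followed by a firm stop (19 N) at 30.3. Moving clear and checking.

```bash
python3 -m jog '[{"dx":0,"dy":0,"dz":-1,"wx":0,"wy":0,"wz":0},{"dx":0,"dy":0,"dz":-5,"wx":0,"wy":0,"wz":0},{"dx":0,"dy":-2,"dz":-10,"wx":0,"wy":0,"wz":0},{"dx":-0.5,"dy":-5.9,"dz":-15,"wx":0,"wy":0,"wz":0},{"dx":-0.5,"dy":-5.9,"dz":-19,"wx":0,"wy":0,"wz":0}]'
python3 -m jog '[{"dx":0,"dy":0,"dz":0,"wx":0,"wy":0,"wz":0},{"dx":0,"dy":0,"dz":0,"wx":0,"wy":0,"wz":0}]'
python3 wr.py w4
```

```text
clock: 12.65
tcp_pos: [535.4, 29.2, 222.8]
tcp_rot: [-3.142, -0.001, 0.163]
contact_force: [0.4, -0.3, -0.3]
opening: 0.0
clock: 12.9
tcp_pos: [535.3, 29.2, 222.3]
tcp_rot: [-3.141, -0.001, 0.163]
contact_force: [-0.0, -0.5, -0.3]
opening: -0.1
crop 255 170 12.95
```

View pics/w4c.png

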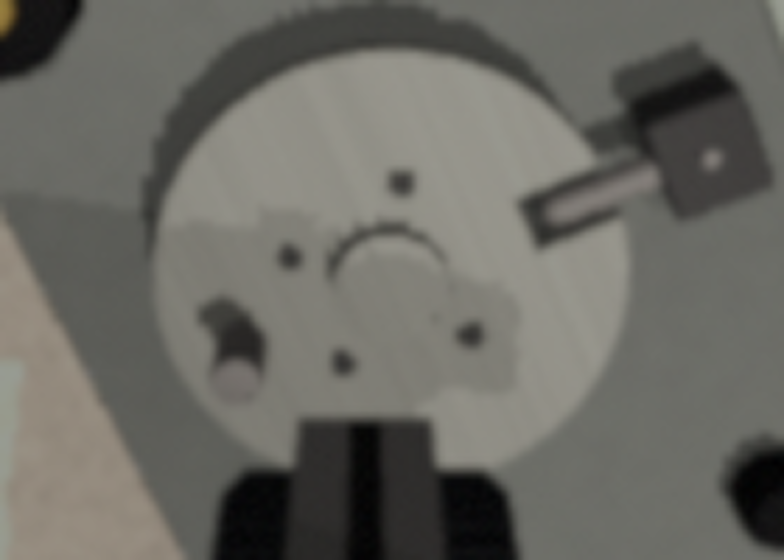

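The disc has shrunk in the view by 3.3%. That is about 11 mm more depth: 3 mm from the hand being higher and 8 mm from the disc being lower. The pin fills the notch centrally at ~(600,190), and nothing is touched.

```bash
python3 -c "
from cell import job_done; print(job_done())"
```

```text
the job is handed in; nothing more can be done
None
```

I turned the disc about 0.86 rad counter-clockwise by pushing its post with the shut fingertips, in two pushes. I then pressed the hub down until the disc was home, moved the hand clear and handed the job in at about 13 s.

**Alignment:** before pressing, the notch measured 0.58 rad and the pin 0.56–0.58 rad, well inside the 0.07 rad clearance.

**Seating:** the disc slid about 8 mm at 2–3 N and came to a firm stop, where I pressed to 19 N. In the last wrist picture the disc's apparent size fits it being 8 mm lower, and the pin lies centrally in the notch. The knob beside the disc looks unmoved. I did not re-check the loose parts outside that close view.

**Disagreements:**
- The shut fingertips showed about 10 mm behind the reported TCP, not 17 mm ahead as the text says. I used the value I saw, and the contact height on the hub fitted it to about 2 mm.
- The sliding force read 2–3 N, a little below the stated 4 N.

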